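# Find the stop bar's blind hole with the locating pin

## Task

Take the red-handled locating pin out of its blue parking block and put its tip into the slot of the aluminium-covered fixture. The stop bar under the slot has one unmarked blind hole somewhere along it: slide the tip gently along the slot's floor until it drops in, then seat the pin upright and fully home, collar flush on the cover, and let go. Do not lean hard on the fixture, and leave the other things on the bench as they are.

Things in the scene. Friction and masses are not known exactly. Their poses are not given: they have to be found in the camera images.
- fixture: Fixed bench fixture: closed grey box 210 (x) x 80 (y) with an aluminium cover, its top 36 above the bench; origin at the centre of the underside, x along the slot. Straight slot through the 12 thick cover, 86 x 13, centred. The slot's floor is the flat dull-black top of a clamped stop bar, which does not move. More than 40 N on the fixture counts as damage; 3 to 8 N is plenty for sliding.
- slot_mid (a point): Middle of the slot, level with the cover's top; axes as the fixture's: x along the slot (it runs from -43 to +43), z up. The slot's floor is 12 below. The floor has one unmarked round blind hole, 12 diameter, 17 deep, on the slot's centre line, anywhere from x = -26 to +26, different every time; no reading of it is given.
- park_block: Blue parking block 50 x 50 x 36 mm, fixed to the bench, with a 12 mm hole in which the pin stands at the start; a fixed open bin of small parts, about 80 high, stands between it and the fixture, so carry the pin over it. Origin at the centre of its underside.
- pin: Locating pin, 64 long, 90 g: steel shank 10 diameter, 26 long, its lower 4 tapering to a 5 mm flat tip; steel collar 22 diameter, 4 thick (26 to 30 above the tip); red square grip 16 x 16, 34 high (30 to 64 above the tip). Origin at the tip, z up along the pin, x and y square to the grip's faces. Starts upright in the parking block, collar on its top, tip 10 above the bench.
- pin_tip (a point): Centre of the pin's lower tip; axes as the pin's. With the tip on the slot's floor the collar is 14 above the cover; fully home in the blind hole the collar lies on the cover and the tip is 26 below the cover's top.
- cutters: Bystander: red-handled side cutters lying flat; origin at its underside
- tape: Bystander: black tape roll lying flat; origin at its underside
- flux: Bystander: round pot, red lid and cream body, 35 high; origin at its underside
- carton: Bystander: small brown carton 48 x 70 x 36; origin at its underside
- coupling: Bystander: white shaft coupling 26 wide, 30 high, standing; origin at its underside
- cleaner: Bystander: black round pot, a soldering-tip cleaner, 55 wide and 36 high; origin at its underside

How it is judged (in metres and radians):
On the way, in this order (a step that is already met when the one before it is completed fails the run):
1. the pin has been lifted clear of the parking block (height (world z) of pin_tip above 0.04 m and horizontal distance between pin and park_block above 0.03 m), for 0.1 s.
2. the pin stands fully home in the blind hole (x of pin_tip in the frame of slot_mid between -0.045 and 0.045 m and y of pin_tip in the frame of slot_mid between -0.006 and 0.006 m and z of pin_tip in the frame of slot_mid below -0.0245 m and angle between pin's own z axis and vertical below 0.12 rad), for 0.2 s.
At the end, for the whole second after the job is handed in: The pin's tip is in the slot (within 6 mm of its centre line) and at least 24.5 mm below the cover's top, so that the collar lies on the cover to within 1.5 mm; the pin is within 0.12 rad of upright, at rest and released (all of step 2 and linear speed of pin below 0.01 m/s and contact force between the fingers and pin below 0.1 N); the robot touches nothing.
It fails at once if the pin is pressed against the fixture with more than 40 N (contact force between pin and fixture above 40 N).
It fails at once if the hand or arm pushes on the fixture with more than 40 N (contact force between the arm and fixture above 40 N).
It fails at once if the fingers push on the fixture with more than 40 N (contact force between the fingers and fixture above 40 N).
It fails at once if a bystander is moved by more than 30 mm (distance of any of cutters, tape, flux, carton, coupling, cleaner from where it was at the start of the episode above 0.03 m).
It also fails if it takes over 54 s, if anything falls off the work surface, if the arm or the gripper's body presses on something with over 40 N, if the wrist force passes 120 N, or if a joint passes its speed limit or range.

## Robot

A 6-joint arm with a two-finger parallel gripper is mounted at the origin on a cart in front of the work surface, level with it; the furniture and walls round the work are solid. World frame = base frame: x ahead of the robot, y to its left, z up, the work surface at z = 0. Lengths are in mm, angles in rad, forces in N, time in s.
With the tool pointing down it reaches from about 275 to 725 mm from the base axis. Payload 15.9 kg.
Tool frame: the origin (TCP) lies between the finger pads; the fingertips stand 19 mm ahead of it and the grasp point (between the pads) is the TCP; z points along the fingers, y is the line along which they close (so a half turn about z gives the same grasp; the last joint's range is limited). The gripper opens to 85 mm and grips with 20 to 120 N. Pads are 22 mm wide; open, the fingers measure 114 mm over their backs; the gripper's body (76 mm by 85 mm) begins 54 mm behind the grasp point. The pads swing forward as they close: fully open they stand 13 mm farther back than shut.
Start: joints at [1.108, 0.213, -0.034, 1.323, 0, 1.571], TCP at [223.219, 447.391, 211.506] pointing down, gripper open.
Joint ranges: [-2.98, 2.98], [-0.74, 1.72], [-1.14, 1.35], [-2.1, 2.04], [-1.57, 1.44], [-3.14, 3.14]. Speed limits (rad/s): [1.89, 1.89, 2.39, 2.57, 3.14, 3.14].

## Interface

Orientations are given as [roll, pitch, yaw] about the fixed x, y, z axes, in that order (R = Rz(yaw) Ry(pitch) Rx(roll)).
In Python, from bench import r gives the robot as it stands.
- The arm moves only by the tool drive_tool, never from a script. Its argument "targets" is a list of rows, each an object of numbers: "rx", "ry", "rz": the turn, a rotation vector about the world's x, y, z in rad; "x", "y", "z": the shift along the world's x, y, z in m; "grip": the opening, from 0 (shut) to 1 (fully open). A call has 1 to 12 rows; each row is the pose to reach, as a shift and turn from the pose commanded when the call began; what a row does not reach only later rows make up. A row lasts 1/12 s, in which the tool goes at most 41.7 mm and 7.16 degrees, less where a joint would pass 70% of its speed; a pose out of reach is approached as far as the arm can. A call with a gripper value outside its range is refused whole. The fingers move at their own pace and stop on an object; "newtons" is the grip in N (left out, the last holds). Time passes only in rows, so rows that repeat a pose let the fingers close. It gives the time, the measured TCP pose, the force, the opening and the grip force at its end, in the units of the state.
- r.get_obs(): the state, without advancing time (a new reading comes with each control period).
- r.snapshot(name): name is "side" or "top"; returns (picture, depth): 420x560x3 uint8, red, green, blue; 420x560 float32, mm along the optical axis (not along the pixel's ray), 0 where there is no reading.
- r.get_calibration(name): a dict with "fx", "fy", "cx", "cy" (pixels), "distortion" ([k1, k2, p1, p2, k3] as OpenCV has them; the pictures are not rectified), "R" (3x3) and "t" (3): a world point X has camera coordinates R X + t. Camera axes: x right, y down, z forward; pixel columns grow to the right and rows downward; lengths in mm; the calibration is good to about 2 mm. A picture is of the moment at which its call begins. get_calibration takes no time and is no camera call.
- r.hand_in(): hands the job in; it is judged then, once.
Trained networks look in the newest picture that a camera, given by its name, has taken for a name from the list of things; names that differ only in an ending like _2 or _b are one class to them, and where a whole thing is asked for, a point or a joint stands for the part that bears it (a point fixed in the world has none). Each returns a list of dicts, best first, with "conf" (0 to 1); they miss things now and then, are a little off and sometimes report something else, mostly with a low value. They report only what shows in the picture. A call takes as long as a camera call.
- r.spot_in(camera, query): "bbox" ([left, top, right, bottom] in pixels, round what is visible of it).
- r.cut_out(camera, query): "pixels" (420x560 bool, what is visible of it) and "bbox" ([left, top, right, bottom] in pixels, round what is visible of it).
The state is a dict: "time_s": time; "q": joint angles; "dq": joint speeds; "tau": joint torques, N m; "tool_pos": TCP position; "orientation": TCP orientation; "contact_force": force on the tool from outside, world axes, zero at the start; "wrist_torque": the same for the moment, N m; "gripper_width": opening from 0.0 (shut) to 1.0 (fully open); "gripper_force": force on a finger pad.
Only numpy, scipy, OpenCV 4.12 (cv2) and the standard library are available. Lean on these libraries where they do the work, as an engineer would, in place of code of your own. Each camera call takes 0.05 s, during which the arm holds its last target. There are 200 camera calls.

## Working session

There is one attempt and no reset: what is moved stays moved. The work goes in short steps, Python scripts to look and compute and a tool call to move; the robot and the scene stay as the last step left them, time stands still between calls to the robot, and variables do not carry over. Pictures are saved under pics/ and viewed, at most 10 in all, crops included, and the job is handed in when it is done.

Besides the shell and the picture viewer there is one more tool, called after "Call:" as name([rows], argument=value, ...), one row to a line, values as JSON. drive_tool: Moves the arm, as the interface text tells. Its arguments: {"type":"object","properties":{"targets":{"type":"array","items":{"type":"object","properties":{"rx":{"type":"number"},"ry":{"type":"number"},"rz":{"type":"number"},"x":{"type":"number"},"y":{"type":"number"},"z":{"type":"number"},"grip":{"type":"number"}}}},"newtons":{"type":"number"}},"required":["targets"]}

```bash
ls; mkdir -p pics
cat > h.py <<'E'
import numpy as np,cv2
from bench import r
def pts(cam,mask,depth):
    c=r.get_calibration(cam);K=np.array([[c['fx'],0,c['cx']],[0,c['fy'],c['cy']],[0,0,1.]])
    v,u=np.nonzero(mask&(depth>0));z=depth[v,u]
    n=cv2.undistortPoints(np.stack([u,v],1).astype(float)[:,None],K,np.array(c['distortion'],float))[:,0]
    P=np.c_[n*z[:,None],z]
    return (P-np.array(c['t']))@np.array(c['R'])
E
python3 - <<'E'
from h import *
o=r.get_obs();print({k:np.round(v,3) for k,v in o.items()})
for cam in['top','side']:
    p,d=r.snapshot(cam);cv2.imwrite(f'pics/{cam}0.png',p[...,::-1])
    c=r.get_calibration(cam);print(cam,c['fx'],-np.array(c['R']).T@np.array(c['t']))
    for q in['pin','fixture','park_block']:
        for m in r.cut_out(cam,q)[:2]:
            P=pts(cam,m['pixels'],d);print(q,round(m['conf'],2),m['bbox'],P.shape and np.round(np.percentile(P,[2,50,98],axis=0),1).tolist())
E
```

```text
pics
{'time_s': np.float64(0.0), 'q': array([ 1.108,  0.213, -0.035,  1.323, -0.   ,  1.571]), 'dq': array([-0.   ,  0.   ,  0.001,  0.   ,  0.   , -0.   ]), 'tau': array([ 5.0000e-03, -6.8617e+01,  4.8712e+01,  1.7000e-02,  0.0000e+00,
        0.0000e+00]), 'tool_pos': array([223.057, 447.087, 211.003]), 'orientation': array([-3.14 ,  0.   ,  2.679]), 'contact_force': array([-0.424, -0.916,  0.152]), 'wrist_torque': array([-0.013, -0.105, -0.011]), 'gripper_force': np.float64(0.0), 'gripper_width': np.float64(0.998)}
top 492.2041217006801 [ 441.06373088  238.80846793 1163.13993949]
pin 0.63 [255.8, 271.8, 265.9, 279.2] [[409.6, 261.9, 40.3], [417.6, 269.9, 74.4], [424.8, 276.6, 78.6]]
fixture 0.55 [336.2, 174.5, 432.7, 224.9] [[540.5, -123.4, 7.0], [587.1, -21.2, 36.0], [634.9, 79.0, 40.5]]
park_block 0.97 [245.9, 261.7, 271.1, 289.5] [[392.6, 246.0, 3.3], [415.3, 271.0, 36.2], [440.2, 296.0, 41.0]]
side 515.2229662201574 [ 101.62452265 1002.55197015  487.61402119]
pin 0.57 [347.1, 220.1, 357.0, 247.5] [[408.0, 265.9, 36.9], [413.7, 279.6, 57.3], [422.2, 282.9, 74.3]]
fixture 0.65 [306.7, 157.1, 379.5, 197.1] [[536.8, -116.8, 4.3], [568.4, -14.5, 35.6], [632.5, 81.9, 38.2]]
park_block 0.92 [333.2, 233.9, 370.3, 265.4] [[390.9, 247.0, 1.8], [409.4, 295.0, 27.0], [440.3, 299.6, 37.1]]
```

View pics/top0.png

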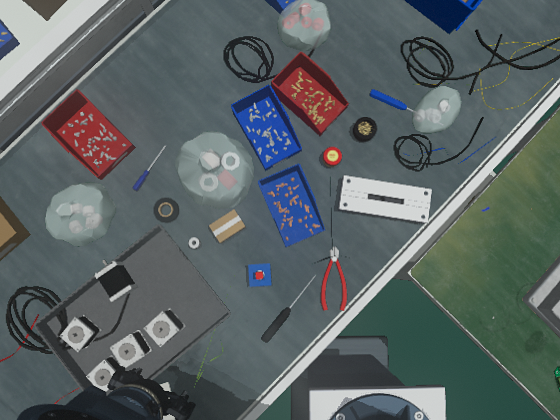

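View pics/side0.png

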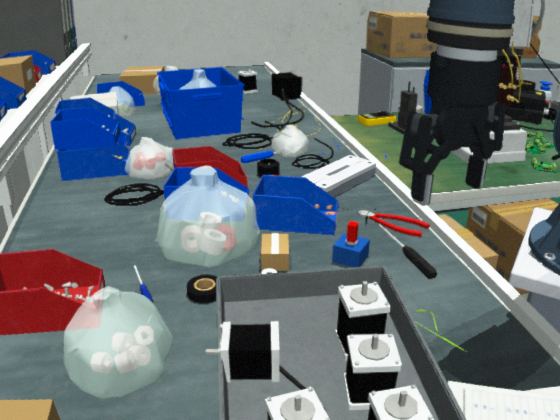

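Run:
```python
from h import *
p,d=r.snapshot('top')
def rect(P,s=''): 
    c,wh,a=cv2.minAreaRect(P[:,:2].astype(np.float32));print(s,np.round(c,1),np.round(wh,1),round(a,2),len(P),round(np.median(P[:,2]),1))
f=r.cut_out('top','fixture')[0];P=pts('top',f['pixels'],d)
Q=P[(P[:,2]>33)&(P[:,2]<40)];rect(Q,'cover')
m=np.zeros((420,560),bool);x0,y0,x1,y1=map(int,f['bbox']);m[y0:y1,x0:x1]=1
rgb=p.astype(int)
P=pts('top',m,d);g=np.array([1]);
cv=m&(rgb.sum(2)<150)
S=pts('top',cv,d);S=S[(abs(S[:,0]-587)<12)|True]
for n,i in (('dark',S),('low',P[(P[:,2]<31)&(P[:,2]>15)])): 
    rect(i,n)
b=r.cut_out('top','park_block')[0];B=pts('top',b['pixels'],d);rect(B[(B[:,2]>32)&(B[:,2]<42)],'block')
b=r.cut_out('top','pin')[0];B=pts('top',b['pixels'],d);rect(B[B[:,2]>65],'pin')
cv2.imwrite('pics/crop1.png',cv2.resize(np.hstack([p[165:235,330:440],p[245:315,215:325]])[...,::-1],None,fx=3.6,fy=3.6,interpolation=2))
```

```text
cover [587.7 -23.5] [210.6  80.7] 80.8 2507 36.4
dark [589.1 -41. ] [50.3  5.2] 82.63 12 11.3
low [588.5 -22.5] [208.8  80.4] 81.41 291 24.5
block [418.5 271.1] [50.1 47.6] 89.69 369 36.5
pin [417.1 271.1] [15.6 15.4] 89.99 52 73.8
```

View pics/crop1.png

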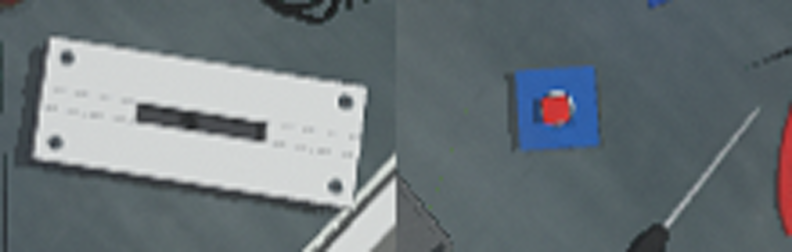

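The top view shows the white fixture at about (385,199) with its slot running from (363,194) to (404,202). The blue block with the pin is at (259,275), and the bin lies between them at about (292,205). Next I'll refine the yaws and the slot ends.

```bash
cat >> h.py <<'E'
def plane(cam,uv,z):
    c=r.get_calibration(cam);K=np.array([[c['fx'],0,c['cx']],[0,c['fy'],c['cy']],[0,0,1.]])
    n=cv2.undistortPoints(np.array(uv,float).reshape(-1,1,2),K,np.array(c['distortion'],float))[:,0]
    R=np.array(c['R']);C=-R.T@np.array(c['t']);D=np.c_[n,np.ones(len(n))]@R
    return C+D*((z-C[2])/D[:,2])[:,None]
E
python3 - <<'E'
from h import *
p,d=r.snapshot('top');g=p.astype(int).sum(2)
def sub(mask,z,off,s=4):
    P=plane('top',[[u,v] for v,u in zip(*np.nonzero(mask))],z)[:,:2];return P
def pca(P,s):
    c=P.mean(0);w,V=np.linalg.eigh(np.cov((P-c).T));a=V[:,1];a=a*np.sign(a[1])
    t=(P-c)@a;print(s,np.round(c,1),np.degrees(np.arctan2(a[1],a[0])).round(2),np.round(np.sqrt(12*w),1),t.min().round(1),t.max().round(1))
m=np.zeros((420,560),bool);m[174:226,335:434]=1
pca(sub(m&(g>540),36,0),'cover')
m2=np.zeros_like(m);m2[188:210,355:412]=1
k=m2&(g<330)
pca(sub(k,36,0),'slot')
v,u=np.nonzero(k);S=pts('top',k,d)
for b in range(358,410,3):
    q=(u>=b)&(u<b+3); 
    if q.any():print(b,q.sum(),np.median(g[v[q],u[q]]),np.round(np.median(S[q[:]],0),1) if len(S)==len(u) else '')
# block edges
b=(p[...,2]>p[...,0].astype(int)+50);b[:,:235]=0;b[:,285:]=0;b[:250]=0;b[300:]=0
P=sub(b,36,0).astype(np.float32);print(cv2.minAreaRect(P))
rd=(p[...,0]>p[...,1].astype(int)+80);rd[:,:235]=0;rd[:,285:]=0;rd[:250]=0;rd[300:]=0
print('red',rd.sum(),plane('top',[[u,v] for v,u in zip(*np.nonzero(rd))],74).mean(0))
q,ds=r.snapshot('side')
rd=(q[...,0]>q[...,1].astype(int)+80);rd[:,:340]=0;rd[:,362:]=0;rd[:215]=0;rd[250:]=0
A=pts('side',rd,ds);print('side red',rd.sum(),np.percentile(A,[2,50,98],axis=0).round(1).tolist())
E
```

```text
cover [588.3 -24.2] 79.8 [ 81.2 215.8] -118.2 105.4
slot [589.1 -23.3] 80.69 [11.1 85.9] -42.1 41.9
367 10 220.5 [596.5  14.4  24.9]
370 15 214.0 [596.9   8.3  24.3]
373 13 216.0 [594.2   1.   24.7]
376 15 212.0 [594.1  -6.   23.5]
379 13 174.0 [593.9 -14.7  23.1]
382 15 151.0 [592.8 -21.9  16.6]
385 14 223.5 [590.5 -27.3  24.2]
388 15 221.0 [589.2 -33.9  25.2]
391 13 229.0 [589.4 -41.5  24.1]
394 15 208.0 [586.7 -47.8  25.1]
397 13 227.0 [586.5 -55.6  23.7]
400 15 175.0 [584.2 -62.5  25.4]
403 5 268.0 [583.1 -64.4  36.7]
((416.09912109375, 270.1524963378906), (51.159366607666016, 50.79639434814453), 3.6795973777770996)
red 48 [415.92688129 270.07979894  74.        ]
side red 188 [[408.6, 232.7, 30.4], [414.3, 279.2, 61.7], [436.2, 282.3, 74.5]]
```

Call:
drive_tool([
  {"x": 0.03, "y": -0.027, "z": 0, "rz": 0.09, "grip": 0.55},
  {"x": 0.06, "y": -0.055, "z": 0, "rz": 0.18, "grip": 0.55},
  {"x": 0.09, "y": -0.082, "z": 0, "rz": 0.27, "grip": 0.55},
  {"x": 0.12, "y": -0.11, "z": -0.02, "rz": 0.36, "grip": 0.55},
  {"x": 0.15, "y": -0.137, "z": -0.04, "rz": 0.44, "grip": 0.55},
  {"x": 0.18, "y": -0.165, "z": -0.06, "rz": 0.5, "grip": 0.55},
  {"x": 0.1933, "y": -0.1769, "z": -0.085, "rz": 0.527, "grip": 0.55},
  {"x": 0.1933, "y": -0.1769, "z": -0.085, "rz": 0.527, "grip": 0.55},
  {"x": 0.1933, "y": -0.1769, "z": -0.085, "rz": 0.527, "grip": 0.55},
])

```text
validation failed for argument at $.ta...
```

Run:
```python
from h import *
o=r.get_obs();print(o['time_s'],o['tool_pos'].round(1) if hasattr(o['tool_pos'],'round') else o['tool_pos'],o['orientation'],o['contact_force'])
p,d=r.snapshot('side');cv2.imwrite('pics/s2.png',cv2.resize(p[130:270,260:447][...,::-1],None,fx=4,fy=4))
```

```text
0.7 [223.2 447.4 211.5] [-3.14154836e+00 -1.55673299e-06  2.67881195e+00] [-0.44095014 -0.59785222  0.71888654]
```

View pics/s2.png

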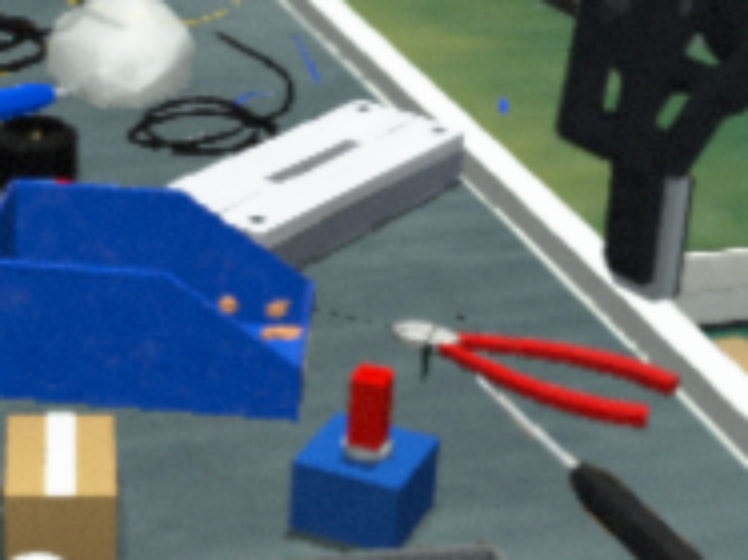

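The call was refused and the arm didn't move. The side view shows the pin upright at crop (370,410). I'll retry with every field given as a decimal.

Call:
drive_tool([
  {"x": 0.03, "y": -0.027, "z": 0.0, "rx": 0.0, "ry": 0.0, "rz": 0.09, "grip": 0.55},
])

```text
time_s: 0.83
tool_pos: [250.5, 423.1, 211.2]
orientation: [3.141, -0.001, 2.769]
contact_force: [2.4, 1.2, 0.6]
gripper_width: 0.882
gripper_force: 0.0
```

Call:
drive_tool([
  {"x": 0.03, "y": -0.028, "z": 0.0, "rx": 0.0, "ry": 0.0, "rz": 0.09, "grip": 0.55},
  {"x": 0.06, "y": -0.055, "z": 0.0, "rx": 0.0, "ry": 0.0, "rz": 0.18, "grip": 0.55},
  {"x": 0.09, "y": -0.083, "z": -0.01, "rx": 0.0, "ry": 0.0, "rz": 0.27, "grip": 0.55},
  {"x": 0.12, "y": -0.11, "z": -0.03, "rx": 0.0, "ry": 0.0, "rz": 0.36, "grip": 0.55},
  {"x": 0.15, "y": -0.138, "z": -0.05, "rx": 0.0, "ry": 0.0, "rz": 0.42, "grip": 0.55},
  {"x": 0.1633, "y": -0.1499, "z": -0.08, "rx": 0.0, "ry": 0.0, "rz": 0.437, "grip": 0.55},
  {"x": 0.1633, "y": -0.1499, "z": -0.1, "rx": 0.0, "ry": 0.0, "rz": 0.437, "grip": 0.55},
  {"x": 0.1633, "y": -0.1499, "z": -0.1, "rx": 0.0, "ry": 0.0, "rz": 0.437, "grip": 0.55},
  {"x": 0.1633, "y": -0.1499, "z": -0.1, "rx": 0.0, "ry": 0.0, "rz": 0.437, "grip": 0.55},
])

```text
time_s: 1.58
tool_pos: [415.9, 270.1, 111.4]
orientation: [-3.141, -0.002, -3.078]
contact_force: [-0.2, 0.1, 0.5]
gripper_width: 0.549
gripper_force: 0.0
```

Run:
```python
from h import *
p,d=r.snapshot('side');cv2.imwrite('pics/s3.png',cv2.resize(p[130:270,260:447][...,::-1],None,fx=4,fy=4))
o=r.get_obs();print(o['tool_pos'],o['orientation'])
```

```text
[416.42325524 270.98085458 112.52508615] [ 3.14128365e+00  2.53180123e-04 -3.07714008e+00]
```

View pics/s3.png

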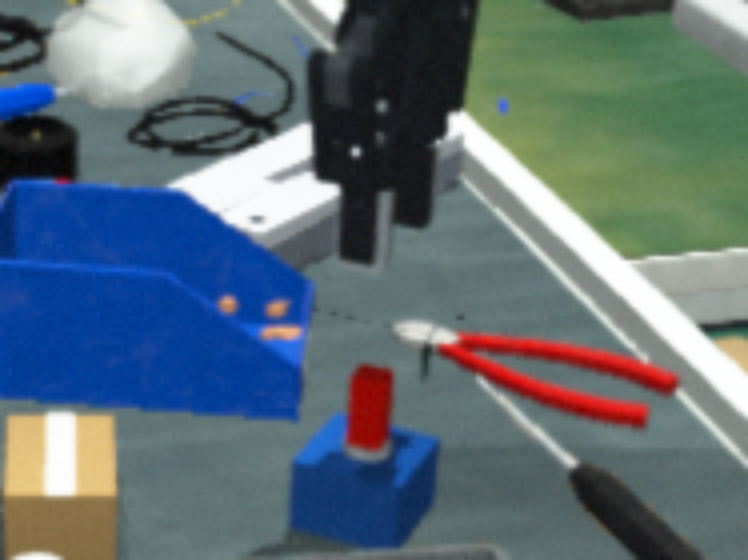

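The open fingers are centred above the pin (crop (385,265)), so I'll go down and grip.

Call:
drive_tool([
  {"x": 0.0, "y": 0.0, "z": -0.02, "rx": 0.0, "ry": 0.0, "rz": 0.0, "grip": 0.55},
  {"x": 0.0, "y": 0.0, "z": -0.04, "rx": 0.0, "ry": 0.0, "rz": 0.0, "grip": 0.55},
  {"x": 0.0, "y": 0.0, "z": -0.049, "rx": 0.0, "ry": 0.0, "rz": 0.0, "grip": 0.55},
  {"x": 0.0, "y": 0.0, "z": -0.049, "rx": 0.0, "ry": 0.0, "rz": 0.0, "grip": 0.55},
  {"x": 0.0, "y": 0.0, "z": -0.049, "rx": 0.0, "ry": 0.0, "rz": 0.0, "grip": 0.1},
  {"x": 0.0, "y": 0.0, "z": -0.049, "rx": 0.0, "ry": 0.0, "rz": 0.0, "grip": 0.1},
  {"x": 0.0, "y": 0.0, "z": -0.049, "rx": 0.0, "ry": 0.0, "rz": 0.0, "grip": 0.1},
  {"x": 0.0, "y": 0.0, "z": -0.049, "rx": 0.0, "ry": 0.0, "rz": 0.0, "grip": 0.1},
  {"x": 0.0, "y": 0.0, "z": -0.049, "rx": 0.0, "ry": 0.0, "rz": 0.0, "grip": 0.1},
  {"x": 0.0, "y": 0.0, "z": -0.049, "rx": 0.0, "ry": 0.0, "rz": 0.0, "grip": 0.1},
], newtons=50)

```text
time_s: 2.47
tool_pos: [416.7, 270.6, 62.8]
orientation: [3.141, 0.0, -3.077]
contact_force: [-0.2, 0.5, 0.2]
gripper_width: 0.101
gripper_force: 0.0
```

Run:
```python
from h import *
p,d=r.snapshot('side');t,d=r.snapshot('top')
o=r.get_obs();print(o['tool_pos'],o['orientation'],o['gripper_width'],o['gripper_force'])
cv2.imwrite('pics/s4.png',np.hstack([cv2.resize(a[...,::-1],(400,400)) for a in (p[180:270,310:400],t[230:320,215:305])]))
```

```text
[416.58900824 270.50978826  62.63885838] [ 3.14151370e+00  1.55144671e-04 -3.07747111e+00] 0.10448699612886679 0.0
```

View pics/s4.png

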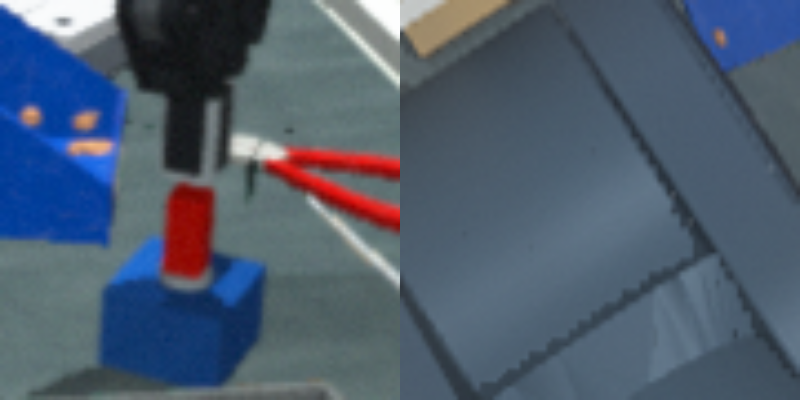

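Run:
```python
from h import *
p,d=r.snapshot('side')
for v in range(203,246,3):
    m=np.zeros((420,560),bool);m[v,349:357]=1
    P=pts('side',m,d);print(v,p[v,353],np.median(P,0).round(1),P[:,0].min().round(1),P[:,0].max().round(1))
```

```text
203 [23 26 28] [412.3 287.3 119.7] 408.5 420.0
206 [28 28 28] [414.4 286.2 112.6] 408.7 417.9
209 [25 24 33] [412.3 287.2 107.4] 409.1 418.8
212 [25 25 26] [412.3 286.7 101.5] 408.4 418.2
215 [23 25 29] [412.3 285.2  95.8] 407.7 417.7
218 [29 32 34] [411.4 285.2  90.1] 407.1 418.5
221 [119 100 102] [413.9 279.9  82. ] 406.9 482.2
224 [120   8   9] [414.9 276.6  73.9] 410.4 420.9
227 [146  10   1] [411.4 279.9  70.2] 408.8 419.5
230 [150  14  11] [412.7 279.3  64. ] 408.1 419.2
233 [149   9   6] [411.7 278.9  58.4] 408.3 419.3
236 [147   4   2] [412.3 279.4  52.5] 408.3 418.1
239 [148  14  10] [411.3 279.6  46.3] 409.0 417.9
242 [137  61  59] [411.  279.5  39.9] 407.4 417.3
245 [ 65  83 105] [410.  281.5  36.4] 404.9 415.7
```

Depth puts the fingertips at z≈84, just above the pin top at 74. That is about 40 mm higher than the tool reading implies. I'll open, go down in part, and measure again.

Call:
drive_tool([
  {"x": 0.0, "y": 0.0, "z": 0.0, "rx": 0.0, "ry": 0.0, "rz": 0.0, "grip": 0.55},
  {"x": 0.0, "y": 0.0, "z": 0.0, "rx": 0.0, "ry": 0.0, "rz": 0.0, "grip": 0.55},
  {"x": 0.0, "y": 0.0, "z": 0.0, "rx": 0.0, "ry": 0.0, "rz": 0.0, "grip": 0.55},
  {"x": 0.0, "y": 0.0, "z": 0.0, "rx": 0.0, "ry": 0.0, "rz": 0.0, "grip": 0.55},
  {"x": 0.0, "y": 0.0, "z": -0.01, "rx": 0.0, "ry": 0.0, "rz": 0.0, "grip": 0.55},
  {"x": 0.0, "y": 0.0, "z": -0.02, "rx": 0.0, "ry": 0.0, "rz": 0.0, "grip": 0.55},
  {"x": 0.0, "y": 0.0, "z": -0.02, "rx": 0.0, "ry": 0.0, "rz": 0.0, "grip": 0.55},
  {"x": 0.0, "y": 0.0, "z": -0.02, "rx": 0.0, "ry": 0.0, "rz": 0.0, "grip": 0.55},
])

```text
time_s: 3.28
tool_pos: [415.8, 270.0, 41.5]
orientation: [-3.141, -0.002, -3.077]
contact_force: [-0.6, 0.3, -1.4]
gripper_width: 0.554
gripper_force: 0.0
```

Run:
```python
from h import *
p,d=r.snapshot('side')
o=r.get_obs();print(o['tool_pos'],o['gripper_width'],o['contact_force'])
for v in range(200,262,3):
    m=np.zeros((420,560),bool);m[v,342:364]=1
    P=pts('side',m&(p.sum(2)<140),d)
    if len(P)>1: P=P[P[:,1]>P[:,1].max()-15];print(v,len(P),np.median(P,0).round(1),P[:,0].min().round(1),P[:,0].max().round(1))
```

```text
[416.18176945 270.27753085  42.04273407] 0.5485521703707349 [ 0.88392207  0.48741455 -0.83970208]
200 11 [403.  332.3 144. ] 399.4 412.2
203 10 [404.7 329.8 138.1] 399.5 412.8
206 9 [402.1 328.9 132.6] 399.6 408.8
209 11 [404.3 319.5 123.1] 400.1 417.1
212 11 [407.1 323.8 118.7] 399.8 414.0
215 11 [404.9 323.5 114.1] 398.8 414.0
218 8 [412.  306.3  99.5] 406.7 417.4
221 8 [413.3 306.   93.8] 408.1 419.3
224 8 [412.6 307.   88.6] 405.7 419.4
227 8 [413.3 306.1  82.4] 406.9 418.4
230 8 [413.4 306.3  75.9] 405.6 418.2Traceback (most recent call last):
  File "<stdin>", line 6, in <module>
  File "h.py", line 6, in pts
    n=cv2.undistortPoints(np.stack([u,v],1).astype(float)[:,None],K,np.array(c['distortion'],float))[:,0]
      ~~~~~~~~~~~~~~~~~~~^^^^^^^^^^^^^^^^^^^^^^^^^^^^^^^^^^^^^^^^^^^^^^^^^^^^^^^^^^^^^^^^^^^^^^^^^^^
cv2.error: OpenCV(4.12.0) /io/opencv/modules/calib3d/src/undistort.dispatch.cpp:347: error: (-215:Assertion failed) CV_IS_MAT(_src) && CV_IS_MAT(_dst) && (_src->rows == 1 || _src->cols == 1) && (_dst->rows == 1 || _dst->cols == 1) && _src->cols + _src->rows - 1 == _dst->rows + _dst->cols - 1 && (CV_MAT_TYPE(_src->type) == CV_32FC2 || CV_MAT_TYPE(_src->type) == CV_64FC2) && (CV_MAT_TYPE(_dst->type) == CV_32FC2 || CV_MAT_TYPE(_dst->type) == CV_64FC2) in function 'cvUndistortPointsInternal'
```

Call:
drive_tool([
  {"x": 0.0, "y": 0.0, "z": -0.01, "rx": 0.0, "ry": 0.0, "rz": 0.0, "grip": 0.55},
  {"x": 0.0, "y": 0.0, "z": -0.019, "rx": 0.0, "ry": 0.0, "rz": 0.0, "grip": 0.55},
  {"x": 0.0, "y": 0.0, "z": -0.019, "rx": 0.0, "ry": 0.0, "rz": 0.0, "grip": 0.55},
  {"x": 0.0, "y": 0.0, "z": -0.019, "rx": 0.0, "ry": 0.0, "rz": 0.0, "grip": 0.1},
  {"x": 0.0, "y": 0.0, "z": -0.019, "rx": 0.0, "ry": 0.0, "rz": 0.0, "grip": 0.1},
  {"x": 0.0, "y": 0.0, "z": -0.019, "rx": 0.0, "ry": 0.0, "rz": 0.0, "grip": 0.1},
  {"x": 0.0, "y": 0.0, "z": -0.019, "rx": 0.0, "ry": 0.0, "rz": 0.0, "grip": 0.1},
  {"x": 0.0, "y": 0.0, "z": -0.019, "rx": 0.0, "ry": 0.0, "rz": 0.0, "grip": 0.1},
], newtons=50)

```text
time_s: 4.0
tool_pos: [416.8, 271.0, 23.9]
orientation: [3.141, 0.001, -3.077]
contact_force: [-1.1, 4.7, 0.7]
gripper_width: 0.179
gripper_force: 49.3
```

Call:
drive_tool([
  {"x": 0.0, "y": 0.0, "z": 0.02, "rx": 0.0, "ry": 0.0, "rz": 0.0, "grip": 0.1},
  {"x": 0.0, "y": 0.0, "z": 0.05, "rx": 0.0, "ry": 0.0, "rz": 0.0, "grip": 0.1},
  {"x": 0.0, "y": 0.0, "z": 0.085, "rx": 0.0, "ry": 0.0, "rz": 0.0, "grip": 0.1},
  {"x": 0.0, "y": 0.0, "z": 0.12, "rx": 0.0, "ry": 0.0, "rz": 0.0, "grip": 0.1},
  {"x": 0.0, "y": 0.0, "z": 0.145, "rx": 0.0, "ry": 0.0, "rz": 0.0, "grip": 0.1},
  {"x": 0.0, "y": 0.0, "z": 0.145, "rx": 0.0, "ry": 0.0, "rz": 0.0, "grip": 0.1},
])

```text
time_s: 4.5
tool_pos: [418.5, 271.5, 173.5]
orientation: [3.139, 0.006, -3.078]
contact_force: [1.1, 0.3, -0.1]
gripper_width: 0.178
gripper_force: 51.2
```

Call:
drive_tool([
  {"x": 0.017, "y": -0.028, "z": 0.0, "rx": 0.0, "ry": 0.0, "rz": -0.02, "grip": 0.1},
  {"x": 0.035, "y": -0.055, "z": 0.0, "rx": 0.0, "ry": 0.0, "rz": -0.05, "grip": 0.1},
  {"x": 0.052, "y": -0.083, "z": 0.0, "rx": 0.0, "ry": 0.0, "rz": -0.08, "grip": 0.1},
  {"x": 0.07, "y": -0.111, "z": 0.0, "rx": 0.0, "ry": 0.0, "rz": -0.11, "grip": 0.1},
  {"x": 0.087, "y": -0.139, "z": 0.0, "rx": 0.0, "ry": 0.0, "rz": -0.14, "grip": 0.1},
  {"x": 0.105, "y": -0.166, "z": 0.0, "rx": 0.0, "ry": 0.0, "rz": -0.17, "grip": 0.1},
  {"x": 0.122, "y": -0.194, "z": 0.0, "rx": 0.0, "ry": 0.0, "rz": -0.19, "grip": 0.1},
  {"x": 0.14, "y": -0.222, "z": 0.0, "rx": 0.0, "ry": 0.0, "rz": -0.21, "grip": 0.1},
  {"x": 0.157, "y": -0.25, "z": 0.0, "rx": 0.0, "ry": 0.0, "rz": -0.225, "grip": 0.1},
  {"x": 0.1747, "y": -0.277, "z": 0.0, "rx": 0.0, "ry": 0.0, "rz": -0.225, "grip": 0.1},
  {"x": 0.1747, "y": -0.277, "z": -0.02, "rx": 0.0, "ry": 0.0, "rz": -0.225, "grip": 0.1},
  {"x": 0.1747, "y": -0.277, "z": -0.05, "rx": 0.0, "ry": 0.0, "rz": -0.225, "grip": 0.1},
])

```text
time_s: 5.5
tool_pos: [593.4, -8.5, 119.2]
orientation: [3.142, 0.004, 2.978]
contact_force: [0.4, 0.1, -0.6]
gripper_width: 0.183
gripper_force: 51.3
```

Call:
drive_tool([
  {"x": 0.0, "y": 0.0, "z": -0.02, "rx": 0.0, "ry": 0.0, "rz": 0.0, "grip": 0.1},
  {"x": 0.0, "y": 0.0, "z": -0.04, "rx": 0.0, "ry": 0.0, "rz": 0.0, "grip": 0.1},
  {"x": 0.0, "y": 0.0, "z": -0.04, "rx": 0.0, "ry": 0.0, "rz": 0.0, "grip": 0.1},
  {"x": 0.0, "y": 0.0, "z": -0.04, "rx": 0.0, "ry": 0.0, "rz": 0.0, "grip": 0.1},
])

```text
time_s: 5.83
tool_pos: [590.2, -6.6, 77.7]
orientation: [-3.141, -0.002, 2.981]
contact_force: [0.7, 0.4, 0.5]
gripper_width: 0.18
gripper_force: 51.1
```

Run:
```python
from h import *
p,d=r.snapshot('side')
o=r.get_obs();print(o['tool_pos'],o['orientation'],o['gripper_width'],o['contact_force'])
for m in r.cut_out('side','pin')[:2]:
    P=pts('side',m['pixels'],d);print(m['conf'],m['bbox'],np.percentile(P,[2,50,98],axis=0).round(1).tolist())
cv2.imwrite('pics/s5.png',cv2.resize(p[100:205,290:430][...,::-1],None,fx=5,fy=5,interpolation=2))
t,d=r.snapshot('top');cv2.imwrite('pics/t5.png',cv2.resize(t[160:240,320:440][...,::-1],None,fx=5,fy=5))
```

```text
[591.13736124  -6.58452318  78.97939399] [-3.14132495e+00 -2.54850867e-04  2.98079222e+00] 0.17945619206259852 [ 0.11795547 -0.39709873 -0.55785967]
0.69 [357.0, 213.8, 426.7, 236.7] [[336.2, 76.5, 1.6], [393.7, 106.1, 7.2], [471.9, 132.2, 10.4]]
```

View pics/s5.png

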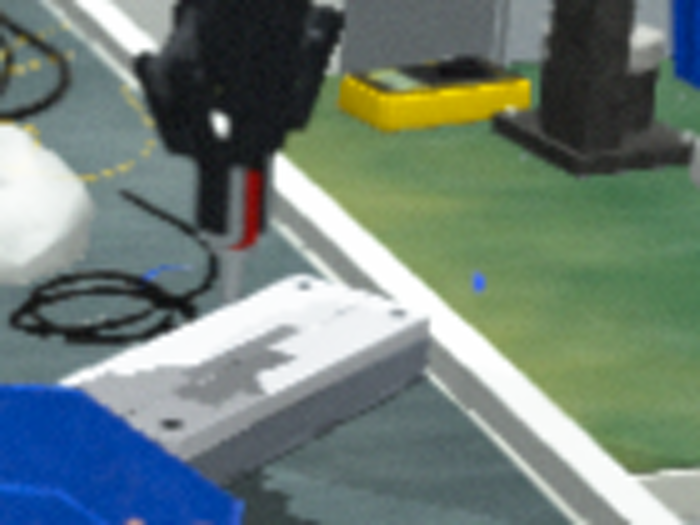

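The pin hangs upright in the fingers, its shank from crop (232,250) to (230,300), above the slot. I'll measure the shank by depth.

Run:
```python
from h import *
p,d=r.snapshot('side')
for v in range(144,163,2):
    m=np.zeros((420,560),bool);m[v,330:344]=1
    P=pts('side',m,d);k=(abs(P[:,1]+6)<14)&(P[:,2]>48)&(abs(P[:,0]-590)<14);P=P[k]
    if len(P):print(v,len(P),np.median(P,0).round(1),P[:,0].min().round(1),P[:,0].max().round(1))
```

```text
144 7 [582.6  -9.5 105.2] 578.9 585.5
146 6 [588.5   5.3 102.5] 583.5 597.0
148 9 [587.6   0.6  97. ] 579.8 597.0
150 5 [ 5.87e+02 -5.00e-01  9.28e+01] 583.2 595.2
152 4 [591.3  -3.1  86.1] 586.4 592.8
154 4 [589.6  -2.1  81.7] 587.4 591.7
156 4 [589.7  -3.   76.2] 587.3 593.1
158 4 [589.4  -2.8  71.6] 587.9 591.6
```

The shank axis is at (591.2, -6.4), which matches the command. I'll lower toward the slot.

Call:
drive_tool([
  {"x": 0.0, "y": 0.0, "z": -0.015, "rx": 0.0, "ry": 0.0, "rz": 0.0, "grip": 0.1},
  {"x": 0.0, "y": 0.0, "z": -0.024, "rx": 0.0, "ry": 0.0, "rz": 0.0, "grip": 0.1},
  {"x": 0.0, "y": 0.0, "z": -0.026, "rx": 0.0, "ry": 0.0, "rz": 0.0, "grip": 0.1},
  {"x": 0.0, "y": 0.0, "z": -0.027, "rx": 0.0, "ry": 0.0, "rz": 0.0, "grip": 0.1},
  {"x": 0.0, "y": 0.0, "z": -0.027, "rx": 0.0, "ry": 0.0, "rz": 0.0, "grip": 0.1},
])

```text
time_s: 6.45
tool_pos: [591.3, -6.5, 51.8]
orientation: [-3.142, 0.0, 2.981]
contact_force: [-0.5, 0.4, -0.2]
gripper_width: 0.175
gripper_force: 51.2
```

Call:
drive_tool([
  {"x": 0.0, "y": 0.0, "z": -0.001, "rx": 0.0, "ry": 0.0, "rz": 0.0, "grip": 0.1},
  {"x": 0.0, "y": 0.0, "z": -0.002, "rx": 0.0, "ry": 0.0, "rz": 0.0, "grip": 0.1},
  {"x": 0.0, "y": 0.0, "z": -0.003, "rx": 0.0, "ry": 0.0, "rz": 0.0, "grip": 0.1},
  {"x": 0.0, "y": 0.0, "z": -0.003, "rx": 0.0, "ry": 0.0, "rz": 0.0, "grip": 0.1},
])

```text
time_s: 6.78
tool_pos: [591.2, -6.5, 48.5]
orientation: [3.142, 0.0, 2.981]
contact_force: [0.1, 0.1, -1.3]
gripper_width: 0.175
gripper_force: 51.2
```

Call:
drive_tool([
  {"x": 0.0, "y": 0.0, "z": -0.001, "rx": 0.0, "ry": 0.0, "rz": 0.0, "grip": 0.1},
  {"x": 0.0, "y": 0.0, "z": -0.002, "rx": 0.0, "ry": 0.0, "rz": 0.0, "grip": 0.1},
  {"x": 0.0, "y": 0.0, "z": -0.002, "rx": 0.0, "ry": 0.0, "rz": 0.0, "grip": 0.1},
])

```text
time_s: 7.03
tool_pos: [591.1, -6.5, 46.3]
orientation: [-3.142, -0.0, 2.981]
contact_force: [-0.9, -0.2, -1.5]
gripper_width: 0.176
gripper_force: 51.2
```

Call:
drive_tool([
  {"x": 0.0, "y": 0.0, "z": -0.001, "rx": 0.0, "ry": 0.0, "rz": 0.0, "grip": 0.1},
  {"x": 0.0, "y": 0.0, "z": -0.002, "rx": 0.0, "ry": 0.0, "rz": 0.0, "grip": 0.1},
  {"x": 0.0, "y": 0.0, "z": -0.003, "rx": 0.0, "ry": 0.0, "rz": 0.0, "grip": 0.1},
  {"x": 0.0, "y": 0.0, "z": -0.003, "rx": 0.0, "ry": 0.0, "rz": 0.0, "grip": 0.1},
])

```text
time_s: 7.37
tool_pos: [591.0, -6.5, 43.3]
orientation: [-3.142, -0.0, 2.981]
contact_force: [-0.3, 0.1, -0.4]
gripper_width: 0.178
gripper_force: 51.2
```

Call:
drive_tool([
  {"x": 0.0, "y": 0.0, "z": -0.001, "rx": 0.0, "ry": 0.0, "rz": 0.0, "grip": 0.1},
  {"x": 0.0, "y": 0.0, "z": -0.002, "rx": 0.0, "ry": 0.0, "rz": 0.0, "grip": 0.1},
  {"x": 0.0, "y": 0.0, "z": -0.003, "rx": 0.0, "ry": 0.0, "rz": 0.0, "grip": 0.1},
  {"x": 0.0, "y": 0.0, "z": -0.003, "rx": 0.0, "ry": 0.0, "rz": 0.0, "grip": 0.1},
])

```text
time_s: 7.7
tool_pos: [591.1, -6.5, 40.3]
orientation: [-3.142, -0.0, 2.981]
contact_force: [-0.5, -0.6, -1.7]
gripper_width: 0.178
gripper_force: 51.2
```

Call:
drive_tool([
  {"x": 0.0, "y": 0.0, "z": -0.001, "rx": 0.0, "ry": 0.0, "rz": 0.0, "grip": 0.1},
  {"x": 0.0, "y": 0.0, "z": -0.002, "rx": 0.0, "ry": 0.0, "rz": 0.0, "grip": 0.1},
  {"x": 0.0, "y": 0.0, "z": -0.002, "rx": 0.0, "ry": 0.0, "rz": 0.0, "grip": 0.1},
])

```text
time_s: 7.95
tool_pos: [591.1, -6.5, 38.3]
orientation: [-3.142, -0.0, 2.981]
contact_force: [0.0, 1.3, -0.1]
gripper_width: 0.18
gripper_force: 51.2
```

Call:
drive_tool([
  {"x": 0.0, "y": 0.0, "z": -0.0005, "rx": 0.0, "ry": 0.0, "rz": 0.0, "grip": 0.1},
  {"x": 0.0, "y": 0.0, "z": -0.001, "rx": 0.0, "ry": 0.0, "rz": 0.0, "grip": 0.1},
  {"x": 0.0, "y": 0.0, "z": -0.001, "rx": 0.0, "ry": 0.0, "rz": 0.0, "grip": 0.1},
])

```text
time_s: 8.2
tool_pos: [591.3, -6.5, 37.7]
orientation: [3.142, 0.0, 2.981]
contact_force: [-1.9, -0.2, 2.7]
gripper_width: 0.177
gripper_force: 51.8
```

Call:
drive_tool([
  {"x": -0.0002, "y": -0.001, "z": -0.0004, "rx": 0.0, "ry": 0.0, "rz": 0.0, "grip": 0.1},
  {"x": -0.0003, "y": -0.002, "z": -0.0004, "rx": 0.0, "ry": 0.0, "rz": 0.0, "grip": 0.1},
  {"x": -0.0005, "y": -0.003, "z": -0.0004, "rx": 0.0, "ry": 0.0, "rz": 0.0, "grip": 0.1},
  {"x": -0.0006, "y": -0.004, "z": -0.0004, "rx": 0.0, "ry": 0.0, "rz": 0.0, "grip": 0.1},
  {"x": -0.0006, "y": -0.004, "z": -0.0004, "rx": 0.0, "ry": 0.0, "rz": 0.0, "grip": 0.1},
])

```text
time_s: 8.62
tool_pos: [590.8, -10.7, 37.3]
orientation: [3.142, 0.001, 2.981]
contact_force: [0.7, 2.0, 3.4]
gripper_width: 0.176
gripper_force: 51.8
```

Call:
drive_tool([
  {"x": -0.0002, "y": -0.001, "z": 0.0, "rx": 0.0, "ry": 0.0, "rz": 0.0, "grip": 0.1},
  {"x": -0.0003, "y": -0.002, "z": 0.0, "rx": 0.0, "ry": 0.0, "rz": 0.0, "grip": 0.1},
  {"x": -0.0003, "y": -0.002, "z": 0.0, "rx": 0.0, "ry": 0.0, "rz": 0.0, "grip": 0.1},
])

```text
time_s: 8.87
tool_pos: [589.9, -13.0, 36.8]
orientation: [-3.141, -0.001, 2.98]
contact_force: [0.3, 0.9, -1.1]
gripper_width: 0.175
gripper_force: 51.2
```

Call:
drive_tool([
  {"x": -0.0002, "y": -0.001, "z": 0.0, "rx": 0.0, "ry": 0.0, "rz": 0.0, "grip": 0.1},
  {"x": -0.0003, "y": -0.002, "z": -0.0005, "rx": 0.0, "ry": 0.0, "rz": 0.0, "grip": 0.1},
  {"x": -0.0003, "y": -0.002, "z": -0.001, "rx": 0.0, "ry": 0.0, "rz": 0.0, "grip": 0.1},
  {"x": -0.0003, "y": -0.002, "z": -0.001, "rx": 0.0, "ry": 0.0, "rz": 0.0, "grip": 0.1},
])

```text
time_s: 9.2
tool_pos: [589.9, -14.6, 35.9]
orientation: [-3.141, -0.0, 2.981]
contact_force: [-0.1, -0.2, -1.4]
gripper_width: 0.178
gripper_force: 51.2
```

Call:
drive_tool([
  {"x": -0.0002, "y": -0.001, "z": -0.0005, "rx": 0.0, "ry": 0.0, "rz": 0.0, "grip": 0.1},
  {"x": -0.0002, "y": -0.001, "z": -0.001, "rx": 0.0, "ry": 0.0, "rz": 0.0, "grip": 0.1},
  {"x": -0.0002, "y": -0.001, "z": -0.0015, "rx": 0.0, "ry": 0.0, "rz": 0.0, "grip": 0.1},
  {"x": -0.0002, "y": -0.001, "z": -0.0015, "rx": 0.0, "ry": 0.0, "rz": 0.0, "grip": 0.1},
])

```text
time_s: 9.53
tool_pos: [589.8, -15.5, 34.5]
orientation: [-3.142, -0.0, 2.981]
contact_force: [0.7, -0.3, -0.3]
gripper_width: 0.173
gripper_force: 51.2
```

Call:
drive_tool([
  {"x": 0.0, "y": 0.0, "z": -0.0005, "rx": 0.0, "ry": 0.0, "rz": 0.0, "grip": 0.1},
  {"x": 0.0, "y": 0.0, "z": -0.001, "rx": 0.0, "ry": 0.0, "rz": 0.0, "grip": 0.1},
  {"x": 0.0, "y": 0.0, "z": -0.001, "rx": 0.0, "ry": 0.0, "rz": 0.0, "grip": 0.1},
])

```text
time_s: 9.78
tool_pos: [589.8, -15.5, 33.5]
orientation: [-3.142, -0.0, 2.981]
contact_force: [-0.0, -0.3, -1.1]
gripper_width: 0.18
gripper_force: 51.2
```

Call:
drive_tool([
  {"x": 0.0, "y": 0.0, "z": -0.0005, "rx": 0.0, "ry": 0.0, "rz": 0.0, "grip": 0.1},
  {"x": 0.0, "y": 0.0, "z": -0.001, "rx": 0.0, "ry": 0.0, "rz": 0.0, "grip": 0.1},
  {"x": 0.0, "y": 0.0, "z": -0.0015, "rx": 0.0, "ry": 0.0, "rz": 0.0, "grip": 0.1},
  {"x": 0.0, "y": 0.0, "z": -0.0015, "rx": 0.0, "ry": 0.0, "rz": 0.0, "grip": 0.1},
])

```text
time_s: 10.12
tool_pos: [589.7, -15.5, 32.0]
orientation: [-3.142, -0.0, 2.981]
contact_force: [-0.1, 0.2, -0.6]
gripper_width: 0.178
gripper_force: 51.2
```

Call:
drive_tool([
  {"x": 0.0, "y": 0.0, "z": -0.0005, "rx": 0.0, "ry": 0.0, "rz": 0.0, "grip": 0.1},
  {"x": 0.0, "y": 0.0, "z": -0.001, "rx": 0.0, "ry": 0.0, "rz": 0.0, "grip": 0.1},
  {"x": 0.0, "y": 0.0, "z": -0.001, "rx": 0.0, "ry": 0.0, "rz": 0.0, "grip": 0.1},
])

```text
time_s: 10.37
tool_pos: [589.8, -15.5, 31.0]
orientation: [-3.142, -0.0, 2.981]
contact_force: [0.8, -0.5, -0.4]
gripper_width: 0.179
gripper_force: 51.2
```

Past the taper with no side force. I'll keep going down.

Call:
drive_tool([
  {"x": 0.0, "y": 0.0, "z": -0.001, "rx": 0.0, "ry": 0.0, "rz": 0.0, "grip": 0.1},
  {"x": 0.0, "y": 0.0, "z": -0.002, "rx": 0.0, "ry": 0.0, "rz": 0.0, "grip": 0.1},
  {"x": 0.0, "y": 0.0, "z": -0.003, "rx": 0.0, "ry": 0.0, "rz": 0.0, "grip": 0.1},
  {"x": 0.0, "y": 0.0, "z": -0.003, "rx": 0.0, "ry": 0.0, "rz": 0.0, "grip": 0.1},
])

```text
time_s: 10.7
tool_pos: [589.7, -15.5, 27.8]
orientation: [-3.142, -0.0, 2.981]
contact_force: [-0.5, -0.0, -1.9]
gripper_width: 0.176
gripper_force: 51.2
```

Call:
drive_tool([
  {"x": 0.0, "y": 0.0, "z": -0.001, "rx": 0.0, "ry": 0.0, "rz": 0.0, "grip": 0.1},
  {"x": 0.0, "y": 0.0, "z": -0.002, "rx": 0.0, "ry": 0.0, "rz": 0.0, "grip": 0.1},
  {"x": 0.0, "y": 0.0, "z": -0.002, "rx": 0.0, "ry": 0.0, "rz": 0.0, "grip": 0.1},
])

```text
time_s: 10.95
tool_pos: [589.7, -15.5, 25.9]
orientation: [-3.142, -0.0, 2.981]
contact_force: [-0.4, -1.1, -0.6]
gripper_width: 0.181
gripper_force: 51.2
```

Call:
drive_tool([
  {"x": 0.0, "y": 0.0, "z": -0.0005, "rx": 0.0, "ry": 0.0, "rz": 0.0, "grip": 0.1},
  {"x": 0.0, "y": 0.0, "z": -0.001, "rx": 0.0, "ry": 0.0, "rz": 0.0, "grip": 0.1},
  {"x": 0.0, "y": 0.0, "z": -0.001, "rx": 0.0, "ry": 0.0, "rz": 0.0, "grip": 0.1},
])

```text
time_s: 11.2
tool_pos: [589.8, -15.5, 25.0]
orientation: [-3.142, -0.0, 2.981]
contact_force: [0.5, 0.4, -0.6]
gripper_width: 0.175
gripper_force: 51.2
```

Call:
drive_tool([
  {"x": 0.0, "y": 0.0, "z": -0.0005, "rx": 0.0, "ry": 0.0, "rz": 0.0, "grip": 0.1},
  {"x": 0.0, "y": 0.0, "z": -0.001, "rx": 0.0, "ry": 0.0, "rz": 0.0, "grip": 0.1},
  {"x": 0.0, "y": 0.0, "z": -0.001, "rx": 0.0, "ry": 0.0, "rz": 0.0, "grip": 0.1},
])

```text
time_s: 11.45
tool_pos: [589.8, -15.5, 24.0]
orientation: [-3.142, -0.0, 2.981]
contact_force: [0.1, 0.9, -0.9]
gripper_width: 0.175
gripper_force: 51.2
```

Call:
drive_tool([
  {"x": 0.0, "y": 0.0, "z": -0.0005, "rx": 0.0, "ry": 0.0, "rz": 0.0, "grip": 0.1},
  {"x": 0.0, "y": 0.0, "z": -0.001, "rx": 0.0, "ry": 0.0, "rz": 0.0, "grip": 0.1},
  {"x": 0.0, "y": 0.0, "z": -0.001, "rx": 0.0, "ry": 0.0, "rz": 0.0, "grip": 0.1},
  {"x": 0.0, "y": 0.0, "z": -0.001, "rx": 0.0, "ry": 0.0, "rz": 0.0, "grip": 0.1},
])

```text
time_s: 11.78
tool_pos: [590.0, -15.5, 23.7]
orientation: [3.142, 0.001, 2.981]
contact_force: [-4.2, 0.5, 9.1]
gripper_width: 0.177
gripper_force: 52.7
```

Collar contact is at 23.7, exactly 14 below floor contact, so the pin is fully home. I'll ease off, let go and retreat upward.

Call:
drive_tool([
  {"x": 0.0, "y": 0.0, "z": 0.0003, "rx": 0.0, "ry": 0.0, "rz": 0.0, "grip": 0.1},
  {"x": 0.0, "y": 0.0, "z": 0.0003, "rx": 0.0, "ry": 0.0, "rz": 0.0, "grip": 0.1},
  {"x": 0.0, "y": 0.0, "z": 0.0003, "rx": 0.0, "ry": 0.0, "rz": 0.0, "grip": 0.3},
  {"x": 0.0, "y": 0.0, "z": 0.0003, "rx": 0.0, "ry": 0.0, "rz": 0.0, "grip": 0.5},
  {"x": 0.0, "y": 0.0, "z": 0.0003, "rx": 0.0, "ry": 0.0, "rz": 0.0, "grip": 0.5},
  {"x": 0.0, "y": 0.0, "z": 0.0003, "rx": 0.0, "ry": 0.0, "rz": 0.0, "grip": 0.5},
  {"x": 0.0, "y": 0.0, "z": 0.02, "rx": 0.0, "ry": 0.0, "rz": 0.0, "grip": 0.5},
  {"x": 0.0, "y": 0.0, "z": 0.05, "rx": 0.0, "ry": 0.0, "rz": 0.0, "grip": 0.5},
  {"x": 0.0, "y": 0.0, "z": 0.08, "rx": 0.0, "ry": 0.0, "rz": 0.0, "grip": 0.5},
  {"x": 0.0, "y": 0.0, "z": 0.1, "rx": 0.0, "ry": 0.0, "rz": 0.0, "grip": 0.5},
  {"x": 0.0, "y": 0.0, "z": 0.1, "rx": 0.0, "ry": 0.0, "rz": 0.0, "grip": 0.5},
])

```text
time_s: 12.7
tool_pos: [592.1, -15.6, 127.6]
orientation: [3.141, 0.006, 2.981]
contact_force: [0.7, -1.5, -0.0]
gripper_width: 0.498
gripper_force: 0.0
```

Run:
```python
from h import *
p,d=r.snapshot('side')
o=r.get_obs();print(o['tool_pos'],o['gripper_width'],o['contact_force'])
rd=(p[...,0]>p[...,1].astype(int)+80);rd[:,:310]=0;rd[:,375:]=0;rd[:120]=0;rd[195:]=0
P=pts('side',rd,d);P=P[abs(P[:,1]+15)<30];print(len(P),np.percentile(P,[5,50,95],axis=0).round(1).tolist())
cv2.imwrite('pics/s6.png',cv2.resize(p[100:205,290:430][...,::-1],None,fx=5,fy=5,interpolation=2))
```

```text
[591.24517081 -15.56407546 125.18524997] 0.4986696163482903 [-0.50456083 -0.24248245  0.04913765]
110 [[580.9, -17.4, 44.1], [587.0, -9.1, 60.1], [596.2, -5.5, 74.3]]
```

View pics/s6.png

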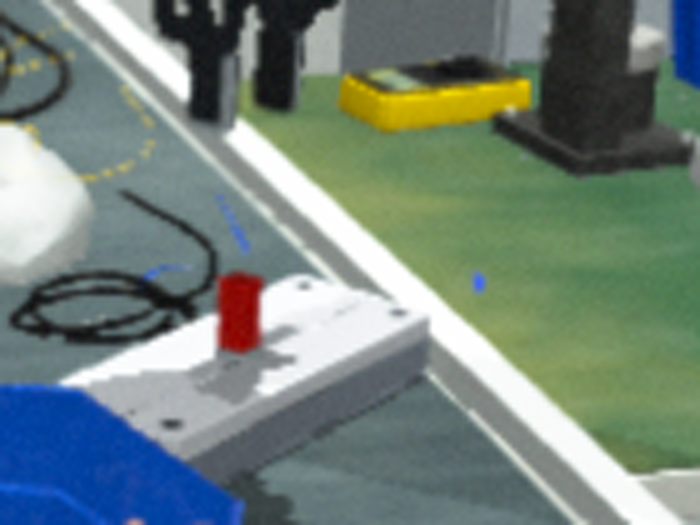

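The pin stands upright at crop (240,315) with its top at z≈74, which is fully home, and the gripper is clear.

```bash
python3 -c "
from bench import r
print(r.hand_in())"
```

```text
the job is handed in; nothing more can be done
None
```

The pin is seated upright and fully home in the blind hole, released with the gripper clear, and the job is handed in at about 13 s; hand-in returned no verdict.

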